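Gauge a tube clamp with the red spacer blade

ROBOT

A 6-joint arm with a two-finger parallel gripper is mounted at the origin on the work surface. World frame = base frame: x ahead of the robot, y to its left, z up, the work surface at z = 0. Lengths are in m, angles in degrees, forces in N, time in s.
With the tool pointing down it reaches from about 0.325 to 0.85 m from the base axis. Payload 15.5 kg.
Tool frame: the origin (TCP) lies at the very end of the fingers, on their centre line; the grasp point (between the pads) lies arm.grip_depth behind it (arm.grip_depth is the distance from the TCP to the grasp point, in m); z points along the fingers, y is the direction in which the jaws open and shut (so a half turn about z gives the same grasp; the last joint's range is limited). The gripper opens to 91 mm and grips with 3 to 60 N. Pads are 32 mm wide; open, the fingers measure 118 mm over their backs; the gripper's body (76 mm by 178 mm) begins 60 mm behind the grasp point.
Start: joints at [-73.997, 28.281, 77.091, -0, 74.628, -5.472], TCP at [0.229, -0.582, 0.214] pointing down, gripper open.
Joint ranges: [-166.48, 166.48], [-47.26, 123.95], [12.59, 153.08], [-70.14, 250.14], [6.76, 159.57], [-176.63, 176.63]. Speed limits (degrees/s): [108.29, 108.29, 147.25, 172.46, 172.46, 172.46].

INTERFACE

Orientations are given as a 3x3 rotation matrix whose columns are the frame's x, y, z axes.
In Python, from rig import arm gives the robot as it stands. Calls block until the motion is done:
- arm.move_to(position, orientation): joint-space move of the TCP to a pose.
- arm.move_l(position, orientation=None, feed=0.15): straight line of the TCP; orientation=None keeps the orientation; feed is the mean speed in m/s.
- arm.move_joints(angles): joint-space move.
- arm.grip(opening): finger opening in m; the grip force is fixed at half the most; returns when the fingers have stopped.
- arm.sleep(seconds).
- arm.solve_ik(position, orientation): joint angles nearest the present ones, or None.
- arm.snapshot(name): name is "side" or "top"; returns the picture (400x640x3 uint8, red, green, blue); there is no depth.
- arm.get_calibration(name): a dict with "intrinsics" (3x3 intrinsics, pixels), "cam_to_world" (4x4, takes a point from camera to world coordinates). Camera axes: x right, y down, z forward; pixel columns grow to the right and rows downward; lengths in m; the calibration is good to about 2 mm. A picture is of the moment at which its call begins. get_calibration takes no time and is no camera call.
A pose or a line that the arm cannot do raises arm.Unreachable and nothing moves.
- arm.sign_off(): hands the job in, once; it reports no verdict.
Readings, each from a call of its own:
- arm.current_t(): time.
- arm.current_joint_positions(): joint angles.
- arm.current_dq(): joint speeds.
- arm.current_tau(): joint torques, N m.
- arm.current_ee_pos(): TCP position.
- arm.current_tool_rot(): TCP orientation.
- arm.current_force(): force on the tool from outside, world axes, zero at the start.
- arm.current_torque(): the same for the moment, N m.
- arm.current_width(): finger opening in m.
Only numpy, scipy, OpenCV 4.12 (cv2) and the standard library are available. Lean on these libraries where they do the work, as an engineer would, in place of code of your own. Each camera call takes 0.05 s, during which the arm holds its last target. There are 200 camera calls.

TASK

Check the sprung tube clamp with the red-handled gauge: lift that gauge out of its stand and slide its blade down between the two jaws, through the light drag of the springs, until you feel it come up firmly against the stop hidden inside, without forcing it. Then let go and leave it standing there, upright in the clamp; leave the blue and yellow gauges where they are.

Things in the scene. Friction and masses are not known exactly. Their poses are not given: they have to be found in the camera images.
- red_grip (a point): Centre of the red handle, 20 (x) x 36 (y) x 44 (z) mm, of the gauge to use. Its steel blade, 6 (x) x 28 (y) mm, round-tipped, hangs below; the tip is 94 mm under this point. z up. It stands upright in a slot of an aluminium stand, 58 x 200 x 80 mm tall, its handle resting on top, handles in a row along y, 60 mm apart. Lift it straight up 75 mm or more. Grip across x. About 70 g.
- blue_grip (a point): Centre of the blue handle of another gauge, same shape, same stand, blade 7.5 mm thick. Leave it in its slot.
- yellow_grip (a point): Centre of the yellow handle of another gauge, same shape, same stand, blade 9 mm thick. Leave it in its slot.
- clamp: Cream nest; origin on the deck under the gap, z up. Blade x goes along clamp x, either way. Two steel jaws, 50 mm wide in y, top 106 mm up, nothing higher; mouth 28 mm wide in x narrows to 3 mm at 84 mm. Each jaw springs 16 mm outward; drag 1 to 6 N. Rigid stop, 36 x 13 mm, top between 46 and 68 mm up, setting not told: feel a sharp rise to 15 N. Springs hold the released blade upright.
There are look-alikes about, which are no part of the job. There is more than one size of the part that bears red_grip; the job needs the larger. Leave any green look-alike of the clamp alone.

How it is judged (in metres and radians):
On the way:
1. the red gauge's blade is well down in the clamp and pressed on it with more than 9 N in all (it has met the stop) (z of red_grip in the frame of clamp below 0.168 m and horizontal distance between red_grip and clamp below 0.02 m and contact force between red and clamp above 9 N), for 0.05 s.
At the end, for the whole second after the job is handed in: The red gauge stands released and at rest between the clamp's jaws, its handle's centre 134 to 168 mm above the clamp's origin and within 18 mm of it sideways, upright and square to the jaws within about 11 degrees (z of red_grip in the frame of clamp between 0.134 and 0.168 m and horizontal distance between red_grip and clamp below 0.018 m and angle between red_grip's own z axis and vertical below 0.2 rad and angle between the x axis of red_grip and the x axis of clamp, either way round below 0.2 rad and linear speed of red below 0.02 m/s); the robot touches nothing.
It fails at once if the gauge is forced: more than 50 N between it and the clamp (contact force between red and clamp above 50 N).
It fails at once if the blue gauge is moved by more than 20 mm (distance of blue_grip from where it was at the start of the episode above 0.02 m).
It fails at once if the yellow gauge is moved by more than 20 mm (distance of yellow_grip from where it was at the start of the episode above 0.02 m).
It also fails if it takes over 38 s, if anything falls off the work surface, if the arm or the gripper's body presses on something with over 40 N, if the wrist force passes 120 N, or if a joint passes its speed limit or range.

## Working session

There is one attempt and no reset: what is moved stays moved. The work goes in short steps, each a Python script; the robot and the scene stay as the last script left them, time stands still between calls to the robot, and variables do not carry over. Pictures are saved under pics/ and viewed, and the job is handed in when it is done.

```bash
mkdir -p pics; ls; python3 - <<'E'
from rig import arm
import cv2,numpy as np
np.set_printoptions(precision=4,suppress=True)
for n in("top","side"):
    im=arm.snapshot(n); cv2.imwrite(f"pics/{n}0.png",im[:,:,::-1]); c=arm.get_calibration(n); print(n,c["intrinsics"],c["cam_to_world"])
print(arm.grip_depth,arm.current_t(),arm.current_tool_rot(),arm.current_width())
E
```

```text
pics
top [[373.4404   0.     319.126 ]
 [  0.     373.4404 193.6394]
 [  0.       0.       1.    ]] [[-0.0375 -0.9789  0.2008  0.3869]
 [-0.9993  0.0358 -0.0123 -0.0081]
 [ 0.0048 -0.2011 -0.9796  0.8563]
 [ 0.      0.      0.      1.    ]]
side [[373.0167   0.     316.1872]
 [  0.     373.0167 194.0296]
 [  0.       0.       1.    ]] [[-0.9998  0.0135  0.0129  0.5071]
 [-0.0022  0.6035 -0.7973  0.5787]
 [-0.0186 -0.7972 -0.6034  0.541 ]
 [ 0.      0.      0.      1.    ]]
0.0188 0.1 [[ 0.9306  0.3661 -0.0003]
 [ 0.3661 -0.9306  0.001 ]
 [ 0.0001 -0.0011 -1.    ]] 0.09132181815805458
```

View pics/top0.png

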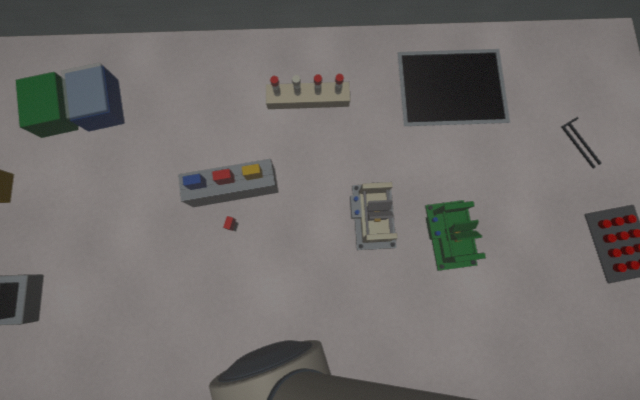

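View pics/side0.png

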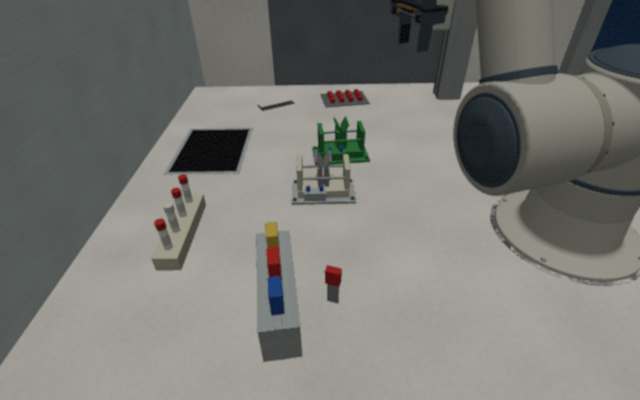

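The top view shows a stand with blue (193,181), red (222,176) and yellow (251,171) handles, and a small red look-alike standing alone at (230,223). The cream clamp is at about (375,215) and its green look-alike at (453,235). The red handle in the stand fits the description because it is larger and sits in the row. I'll confirm that with enlarged crops.

```bash
cat > h.py <<'E'
import cv2,numpy as np
from rig import arm
np.set_printoptions(precision=4,suppress=True)
def ray(n,u,v):
    c=arm.get_calibration(n); T=np.array(c["cam_to_world"]); d=T[:3,:3]@np.linalg.inv(c["intrinsics"])@[u,v,1]
    return T[:3,3],d
def onz(n,u,v,z):
    o,d=ray(n,u,v); return o+d*(z-o[2])/d[2]
def two(a,b):
    (o1,d1),(o2,d2)=ray("top",*a),ray("side",*b)
    s=np.linalg.lstsq(np.c_[d1,-d2],o2-o1,rcond=None)[0]
    p,q=o1+d1*s[0],o2+d2*s[1]; return (p+q)/2,np.linalg.norm(p-q)
def crop(im,x,y,w,h,k,f):
    cv2.imwrite(f,cv2.resize(im[y:y+h,x:x+w,::-1],None,fx=k,fy=k,interpolation=cv2.INTER_CUBIC))
def blobs(im,lo,hi):
    m=cv2.inRange(cv2.cvtColor(im,cv2.COLOR_RGB2HSV),lo,hi)
    n,_,s,c=cv2.connectedComponentsWithStats(m)
    return [(c[i],s[i]) for i in range(1,n) if s[i][4]>15]
E
python3 - <<'E'
from h import *
t=cv2.imread("pics/top0.png")[:,:,::-1]; s=cv2.imread("pics/side0.png")[:,:,::-1]
a=cv2.resize(t[150:260,170:280],(400,400),interpolation=2);b=cv2.resize(t[170:260,335:425],(400,400),interpolation=2)
c=cv2.resize(s[215:325,245:355],(400,400),interpolation=2)[:300];d=cv2.resize(s[140:210,285:365],(400,350),interpolation=2)[:300]
cv2.imwrite("pics/c1.png",np.hstack([a,b])[:,:,::-1]);cv2.imwrite("pics/c2.png",np.hstack([c,d])[:,:,::-1])
for n,im in(("t",t),("s",s)):
  for nm,lo,hi in(("red",(0,150,60),(8,255,255)),("yel",(18,130,90),(32,255,255)),("blue",(105,130,60),(125,255,255))):
    for c,st in blobs(im,lo,hi): print(n,nm,c,st)
E
```

```text
t red [317.5    78.125] [315  75   6   7  32]
t red [339.2258  77.5161] [336  75   7   6  31]
t red [273.5806  79.4516] [271  77   6   6  31]
t red [221.0079 174.373 ] [213 170  17  10 126]
t red [631.6    218.3636] [628 215   9   8  55]
t red [227.9057 222.3396] [225 217   7  12  53]
t red [619.2462 220.6923] [615 217  10   8  65]
t red [606.6875 223.2344] [602 220  11   8  64]
t red [636.2083 232.4375] [632 229   8   8  48]
t red [624.3333 235.3333] [620 232  10   8  63]
t red [611.6875 237.5156] [607 234  11   8  64]
t red [629.3284 249.6119] [625 246  10   9  67]
t red [616.4853 252.3088] [612 249  10   8  68]
t red [634.5714 264.7   ] [630 261  10   9  70]
t red [621.6522 267.1739] [617 263  11   9  69]
t yel [250.52   169.3467] [242 164  18  11 150]
t blue [191.1875 179.3661] [184 175  16  10 112]
s red [339.8     96.0889] [337  91   7  11  45]
s red [349.1429  95.4762] [346  91   7  10  42]
s red [358.0682  94.75  ] [355  90   7  11  44]
s red [330.8222  96.7111] [328  92   7  11  45]
s red [182.6863 178.8431] [179 175   8   9  51]
s red [175.7797 192.5424] [172 188   8  10  59]
s red [159.6104 224.0519] [155 219  10  11  77]
s red [273.202  260.0977] [267 247  13  28 307]
s red [332.6564 275.2467] [326 266  15  20 227]
s yel [271.1491 230.3106] [266 223  12  18 161]
s blue [275.367  294.5751] [268 276  16  38 466]
```

View pics/c1.png

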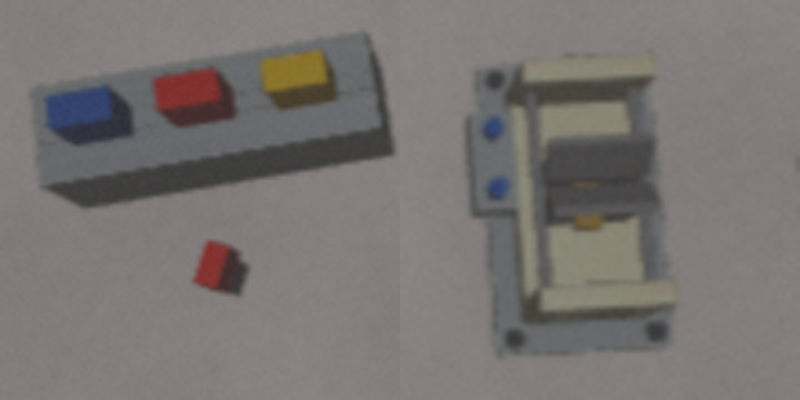

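View pics/c2.png

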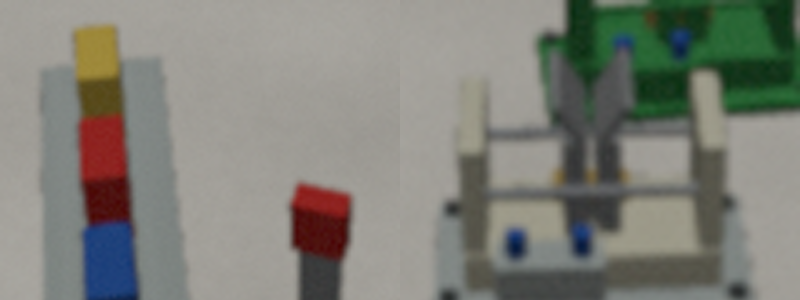

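Confirmed: the red handle in the stand matches its blue and yellow neighbours in size, and the loose red one is clearly smaller. Next I'll enlarge the cream clamp to locate its jaws.

```bash
python3 - <<'E'
from h import *
t=cv2.imread("pics/top0.png")[:,:,::-1]; s=cv2.imread("pics/side0.png")[:,:,::-1]
for im,x,y,f in((t,345,175,"pics/d1.png"),(s,285,140,"pics/d2.png")):
    c=cv2.convertScaleAbs(im[y:y+80 if f[-5]=="1" else y+70,x:x+80],alpha=1.5)
    c=cv2.resize(c,None,fx=8,fy=8 if f[-5]!="1" else 7.5,interpolation=2)
    for i in range(0,80,10): cv2.putText(c,str(x+i),(i*8,10),0,.4,(255,0,0),1); cv2.putText(c,str(y+i),(0,int(i*c.shape[0]/(80 if f[-5]=="1" else 70))+5),0,.4,(255,0,0),1)
    cv2.imwrite(f,c[:,:,::-1])
R,Y,B=[onz("top",*p,.124) for p in((221.0,174.4),(250.5,169.35),(191.2,179.4))]
print(R,Y,B,np.linalg.norm(Y-R),np.linalg.norm(B-R),"yaw",np.degrees(np.arctan2(*(B-Y)[:2]*[-1,1])))
E
```

```text
[0.584  0.1794 0.124 ] [0.5924 0.1198 0.124 ] [0.5757 0.2391 0.124 ] 0.060117352559269324 0.06031744054821009 yaw 7.941953661754133
```

View pics/d1.png

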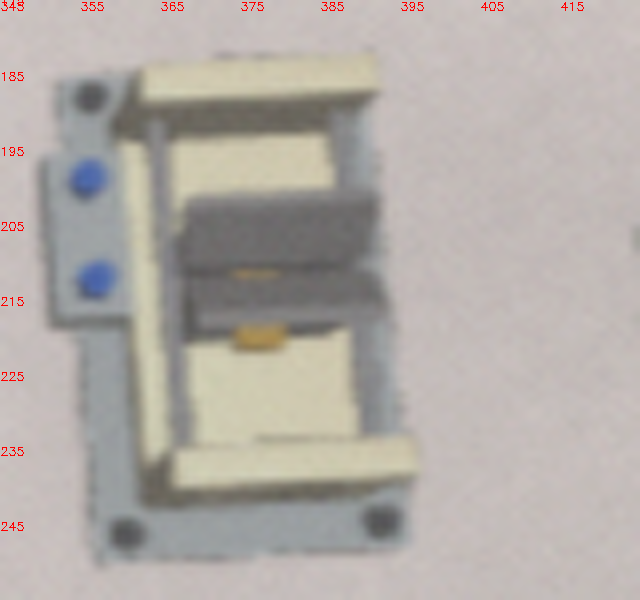

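View pics/d2.png

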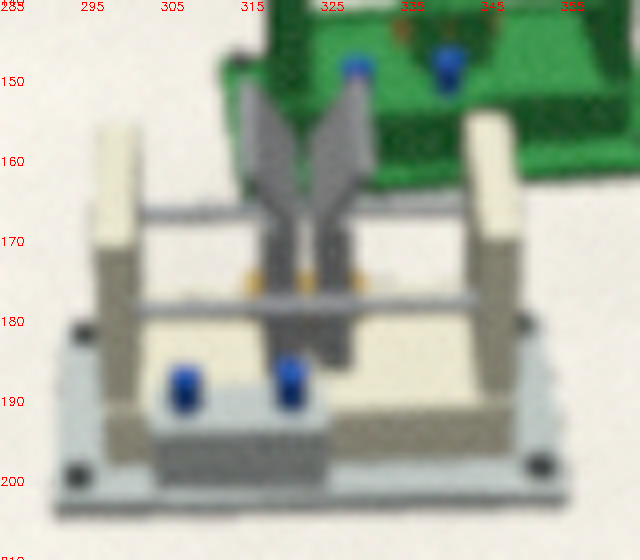

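```bash
python3 - <<'E'
from h import *
T=lambda x,y:(345+x/8,175+y/7.5); S=lambda x,y:(285+x/8,140+y/8)
p=lambda *a:print(*a)
p("mouth",two(T(287,252),S(307,126)), onz("top",*T(287,252),.106), onz("side",*S(307,126),.106))
a=two(T(262,77),S(117,183)); b=two(T(296,463),S(492,176)); p("walls",a,b)
d=(a[0]-b[0])[:2]; p("mid",(a[0]+b[0])/2,"yaw walls",np.degrees(np.arctan2(d[1],d[0])))
h=(a[0][2]+b[0][2])/2
for q in(((145,72),(378,58)),((172,460),(418,442))): 
  u,v=[onz("top",*T(*k),h) for k in q]; e=u-v; p("wall y dir yaw",np.degrees(np.arctan2(-e[0],e[1])))
u,v=[onz("top",*T(*k),.106) for k in((190,198),(378,193))]; e=u-v; p("jaw edge",u,v,np.linalg.norm(e),np.degrees(np.arctan2(-e[0],e[1])))
q=[onz("top",*T(*k),.008) for k in((91,97),(127,533),(383,521))]
e=q[0]-q[1];f=q[1]-q[2]; p("bolts",q,np.degrees(np.arctan2(e[1],e[0])),np.degrees(np.arctan2(-f[0],f[1])))
p("red two",two((221.5,174.4),(273.2,253)))
for R in (0,): 
  pass
E
```

```text
mouth (array([ 0.503 , -0.1421,  0.1038]), np.float64(0.004843735030798145)) [ 0.5051 -0.142   0.106 ] [ 0.5007 -0.1374  0.106 ]
walls (array([ 0.5567, -0.1424,  0.0855]), np.float64(0.0036254985086490686)) (array([ 0.4489, -0.1438,  0.0848]), np.float64(0.0017223676551686709))
mid [ 0.5028 -0.1431  0.0851] yaw walls 0.7714026483882513
wall y dir yaw 1.667694192779471
wall y dir yaw 2.3146229044090476
jaw edge [ 0.5209 -0.1183  0.106 ] [ 0.5205 -0.1664  0.106 ] 0.048152316120854785 -0.4495892252225436
bolts [array([ 0.5712, -0.1059,  0.008 ]), array([ 0.4368, -0.1083,  0.008 ]), array([ 0.4377, -0.1808,  0.008 ])] 1.0304091378569251 0.7032560648697874
red two (array([0.5824, 0.1779, 0.1258]), np.float64(0.001927320141396262))
```

Estimates: red gauge at (0.583, 0.179), yaw 7.9°, with handle spacing of 60 mm as given and top at 0.126 against an expected 0.124. Clamp at (0.503, -0.142), yaw about 0.9°, with jaw tops at 0.104 against 0.106. Next I'll grip the gauge.

```bash
cat >> h.py <<'E'
def rot(deg,s=1):
    c,n=np.cos(np.radians(deg)),np.sin(np.radians(deg))
    return np.array([[-n*s,c*s,0],[c*s,n*s,0],[0,0,-1]],float)
E
python3 - <<'E'
from h import *
R=None
for s in(1,-1):
    q=[arm.solve_ik(p,rot(y,s)) for p,y in(([.583,.179,.2],7.9),([.503,-.142,.24],.9))]; print(s,q)
    if R is None or max(abs(k[5]) for k in q)<R[1]: R=(s,max(abs(k[5]) for k in q))
s=R[0]; print("use",s)
arm.move_to([.583,.179,.19],rot(7.9,s)); arm.grip(.06)
cv2.imwrite("pics/a_top.png",arm.snapshot("top")[:,:,::-1]);
crop(arm.snapshot("side"),200,130,160,120,5,"pics/a_side.png")
arm.move_l([.583,.179,.088],feed=.12)
f0=arm.current_force(); print(arm.current_ee_pos(),f0)
arm.grip(0.0); print("w",arm.current_width(),arm.current_force(),arm.current_t())
crop(arm.snapshot("side"),200,170,160,120,5,"pics/b_side.png")
E
```

```text
1 [array([11.4599, 27.8087, 80.3477, -0.    , 71.8436,  3.5599]), array([-22.3125,  18.5015,  89.3207,  -0.    ,  72.1779, -23.2125])]
-1 [array([  11.4599,   27.8087,   80.3477,   -0.    ,   71.8436, -176.4401]), array([-22.3125,  18.5015,  89.3207,  -0.    ,  72.1779, 156.7875])]
use 1
[0.5835 0.1791 0.0887] [-0.0901  0.4576 -0.3783]
w 0.019836824406675526 [-1.2125 -0.4833  1.4965] 5.4917
```

View pics/b_side.png

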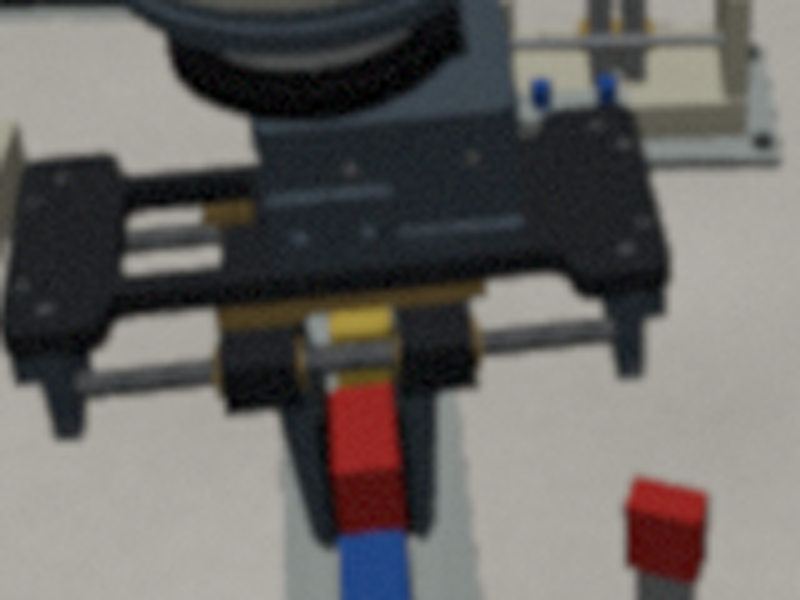

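The red handle sits between the fingers (crop 365,450) with a width of 19.8 mm against 20, and blue and yellow are undisturbed. Now I'll lift and carry it to above the clamp.

```bash
python3 - <<'E'
from h import *
arm.move_l([.5835,.1791,.245],feed=.15)
print(arm.current_width(),arm.current_force())
arm.move_to([.503,-.142,.225],rot(.9))
arm.sleep(.2)
print(arm.current_ee_pos(),arm.current_width(),arm.current_force(),arm.current_t())
t,s=arm.snapshot("top"),arm.snapshot("side")
crop(t,300,150,160,120,5,"pics/e_top.png"); crop(s,240,80,160,120,5,"pics/e_side.png")
for n,im in(("t",t),("s",s)):
  for nm,lo,hi in(("red",(0,150,60),(8,255,255)),("yel",(18,130,90),(32,255,255)),("blue",(105,130,60),(125,255,255))):
    for c,st in blobs(im,lo,hi):
      if st[4]>90: print(n,nm,c,st)
E
```

```text
0.01980270900955206 [ 0.9202 -0.3301 -0.2796]
[ 0.5034 -0.1412  0.225 ] 0.019667838065382394 [-0.1482  0.0931 -0.5776] 8.2
t yel [250.6078 169.3268] [242 164  18  11 153]
t blue [191.2821 179.3675] [184 175  16  10 117]
s red [321.8696  97.2657] [317  85  11  27 207]
s red [332.6111 274.9259] [326 266  15  20 216]
s yel [271.1582 229.9494] [266 223  12  15 158]
s blue [275.1045 292.5   ] [268 276  15  38 402]
```

View pics/e_side.png

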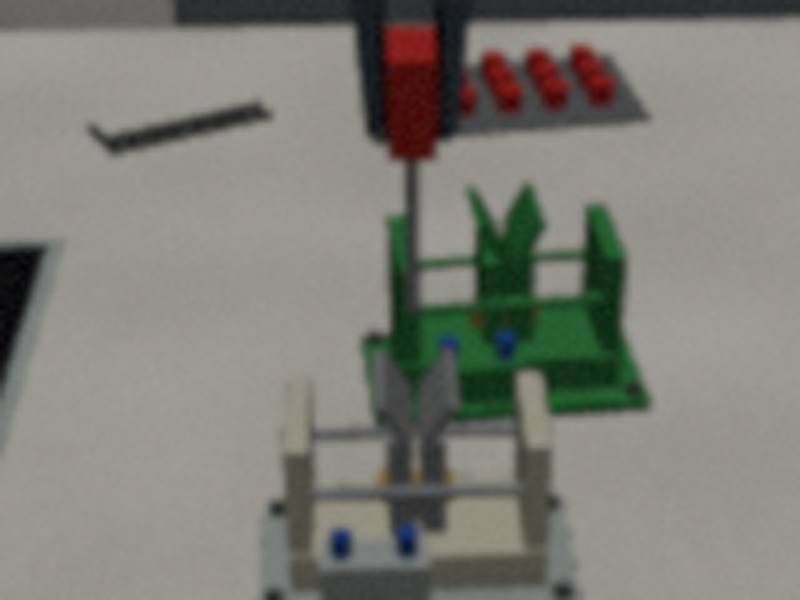

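View pics/e_top.png

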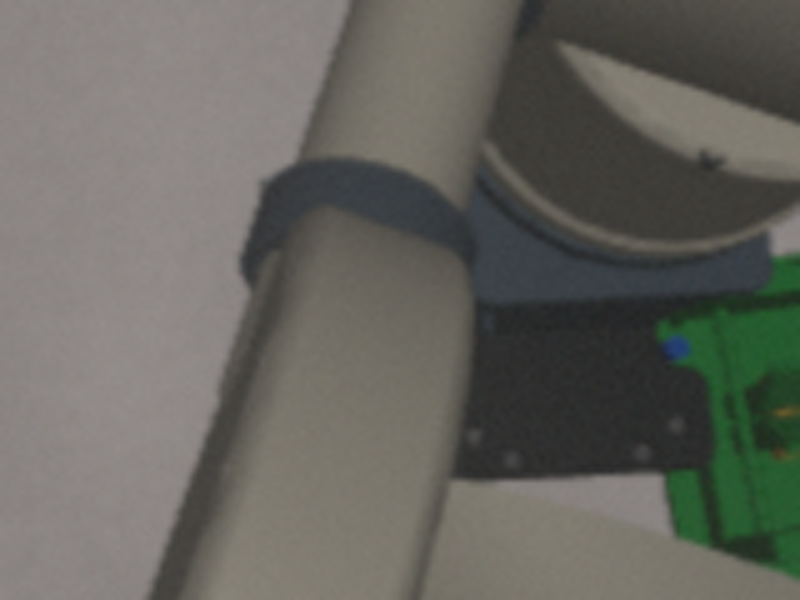

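The gauge hangs straight, with the blade tip at crop (412,310) and the mouth centre at about (418,370), within roughly 2 mm. Blue and yellow have not moved. Next is a force-guarded descent.

```bash
python3 - <<'E'
from h import *
x,y=.502,-.142
arm.move_l([x,y,.192],rot(.9),feed=.1); arm.sleep(.2)
f0=np.array(arm.current_force()); z=.192; print("f0",f0,arm.current_t())
hit=False
while z>.121:
    z-=.001 if z>.158 else .0005
    arm.move_l([x,y,z],feed=.03 if z>.158 else .012)
    f=np.array(arm.current_force())-f0
    if abs(z*500-round(z*500))<1e-3 or f[2]>7: print(round(z,4),round(arm.current_ee_pos()[2],4),f,round(arm.current_t(),2))
    if f[2]>13: hit=True;break
    if np.hypot(f[0],f[1])>15 or (z>.152 and f[2]>9): print("odd");break
    if arm.current_t()>27: break
arm.sleep(.15); print(hit,np.array(arm.current_force())-f0,arm.current_ee_pos(),arm.current_width(),arm.current_t())
crop(arm.snapshot("side"),240,80,160,120,5,"pics/g_side.png")
E
```

```text
f0 [-0.165  -0.0878 -0.383 ] 8.9833
0.19 0.1899 [-0.1122 -0.319  -0.7804] 9.48
0.188 0.1879 [ 0.3368 -0.3263 -1.0165] 9.98
0.186 0.1859 [ 0.1662 -0.3244 -0.4302] 10.48
0.184 0.1839 [ 0.2868  0.0633 -0.9064] 10.98
0.182 0.1819 [ 0.1392 -0.7447 -0.446 ] 11.48
0.18 0.1799 [0.0761 0.0449 0.0267] 11.98
0.178 0.178 [-0.2127  0.1878 -0.0567] 12.48
0.176 0.1759 [-0.0063  0.0368  0.4776] 12.98
0.174 0.1739 [-0.3299 -0.4582 -0.0853] 13.48
0.172 0.1719 [-0.1011  0.7363 -1.1117] 13.98
0.17 0.1699 [-0.2984 -0.3967  0.3783] 14.48
0.168 0.1679 [-0.0419  0.2119  0.0137] 14.98
0.166 0.1659 [ 0.6829  0.367  -0.574 ] 15.48
0.164 0.164 [ 1.3257  0.1845 -0.0108] 15.98
0.162 0.1619 [ 0.5828 -1.299   1.9387] 16.48
0.16 0.1598 [-0.1515 -1.0835 -2.5966] 16.98
0.158 0.1579 [ 0.3952 -0.3117 -1.7577] 17.48
0.156 0.1559 [ 0.7758  0.2289 -0.6071] 18.48
0.154 0.154 [ 0.288   0.9878 -0.331 ] 19.48
0.152 0.152 [ 1.8595  0.2518 -0.9989] 20.48
0.15 0.15 [ 0.6574 -0.3966  0.3871] 21.48
0.148 0.148 [ 0.2471 -0.0214  0.3351] 22.48
0.146 0.1459 [ 0.7333  0.5526 -0.4751] 23.48
0.144 0.1439 [-0.3185  0.0048 -1.0448] 24.48
0.142 0.142 [ 0.7279 -0.506   0.9105] 25.48
0.14 0.1399 [ 1.1095  0.034  -0.3996] 26.48
False [ 0.4903 -0.3085 -0.8011] [ 0.502  -0.142   0.1384] 0.019653931496322247 27.3833
```

View pics/g_side.png

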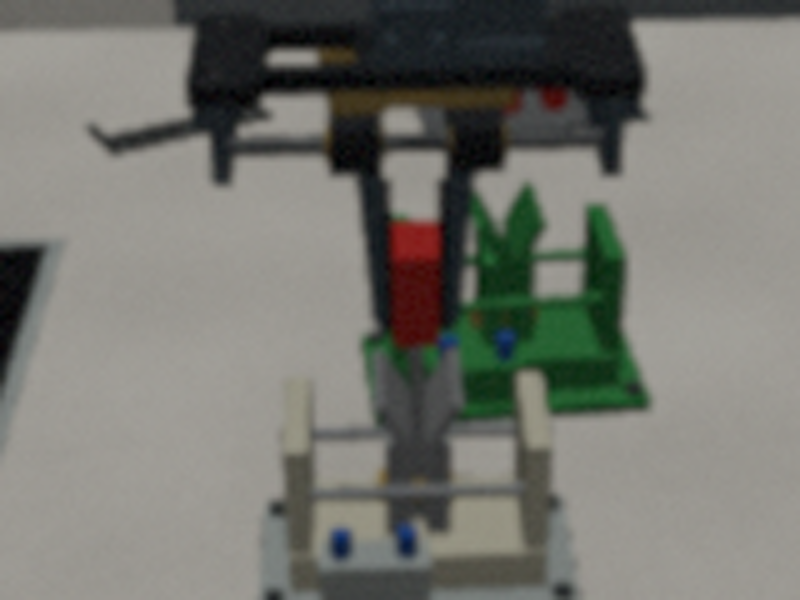

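The blade is between the jaws and no stop has been felt yet (tip about 57 mm up). Each move costs 0.25 s, so I'll take slightly larger steps, go fine at first contact, then release straight away.

```bash
python3 - <<'E'
from h import *
x,y=.502,-.142; f0=-.4; z=arm.current_ee_pos()[2]; hit=False; st=.0008; n10=0
while z>.1225 and arm.current_t()<33:
    z-=st
    arm.move_l([x,y,z],feed=.02)
    f=arm.current_force()[2]-f0
    print(round(z,4),round(f,1),round(arm.current_t(),2))
    if f>4: st=.0003
    n10+=f>11
    if f>14 or n10>=4: hit=True;break
arm.sleep(.1); p=arm.current_ee_pos(); print(hit,arm.current_force(),p,arm.current_t())
if hit:
    arm.grip(.05); print("open",arm.current_width(),arm.current_t())
    arm.move_l([p[0],p[1],p[2]+.07],feed=.15); print(arm.current_t())
    s=arm.snapshot("side"); crop(s,240,80,160,120,5,"pics/h_side.png")
    for c,q in blobs(s,(0,150,60),(8,255,255)):
        if q[4]>90: print(c,q,onz("side",c[0],q[1]+4,.17))
    print(arm.current_t(),arm.current_force())
E
```

```text
0.1376 -0.5 27.68
0.1368 -1.5 27.93
0.136 -1.1 28.18
0.1352 -0.8 28.43
0.1344 -0.9 28.68
0.1336 -1.6 28.93
0.1328 -1.3 29.18
0.132 -1.6 29.43
0.1312 4.8 29.68
0.1309 9.5 29.93
0.1306 14.8 30.18
True [-2.5873  0.5222 13.6911] [ 0.5021 -0.142   0.1312] 30.2833
open 0.049979000236481934 30.9167
31.5333
[322.3333 138.9368] [319 127   8  25 174] [ 0.5025 -0.1326  0.17  ]
[332.6878 274.9502] [326 266  15  20 221] [0.4933 0.2523 0.17  ]
31.5833 [ 0.297   0.8645 -0.1342]
```

View pics/h_side.png

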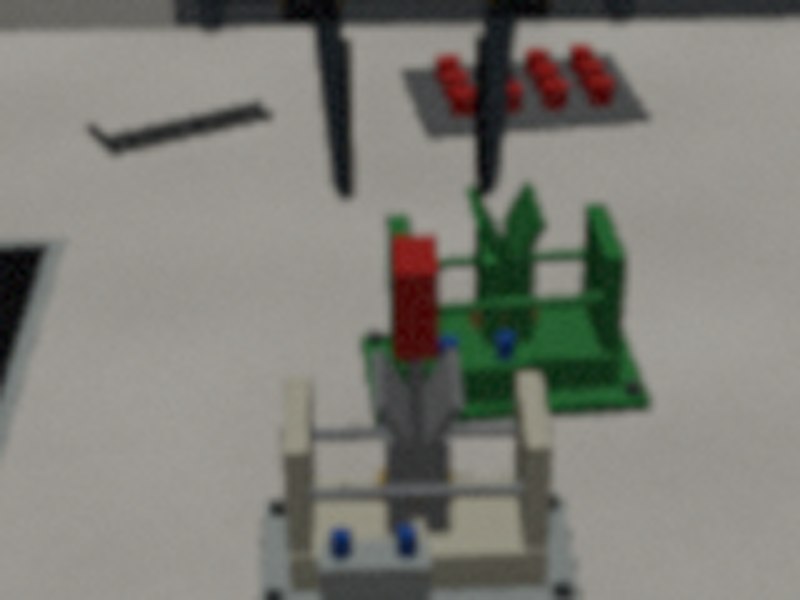

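The red handle stands upright and free in the clamp (crop 415,295), with the open fingers well above it. I felt a sharp stop at a tip height of about 50 mm, inside the 46–68 mm range. Handing in.

```bash
python3 -c "
from rig import arm
arm.sign_off()
print(arm.current_t())"
```

```text
the job is handed in; nothing more can be done
the job is handed in; nothing more can be done
```

The red gauge is standing upright and released in the cream clamp, and I handed the job in after about 31.6 s. No verdict was reported.

- **Pick-up:** I gripped the larger red gauge in the stand. The fingers closed to 19.8 mm on the 20 mm handle.
- **Insertion:** The wrist force stayed within its noise (mostly ±1–2 N) between the jaws, so I never clearly felt the spring drag of 1 to 6 N. It then rose sharply from about -2 to 14.8 N over roughly 1.4 mm of commanded travel, and I stopped there. That puts the blade tip about 50 mm up, inside the 46–68 mm range for the stop, and the handle centre about 144 mm up.
- **After release:** The last side picture shows the handle upright between the jaws, with the open fingers well above it and no force on the tool.
- **Blue and yellow gauges:** They had not moved when I checked after the lift; I did not measure them again after that.
- **Disagreements:** The two views of the clamp differed by about 5 mm, well inside the mouth's clearance. The gauge's final position was checked only in the side view. My single-view estimate put the handle about 9 mm off in y, using an assumed height of 0.17 m. The arm itself let go at (0.502, -0.142), within a millimetre or so of my clamp estimate.

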